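# Pass a carton through the width gauge

## Task

Check that the flat carton fits the width gauge on the bench: with the fingertips, push it along the bench, lengthwise with a narrow end leading, through the gap between the gauge's two steel posts, until the whole carton has come out on the other side, and leave it lying just beyond the posts, short of the small box. Push only, the carton stays flat on the bench and is never lifted; do not push it round the posts. Leave the small box and the black tape roll where they are.

Things in the scene. Friction and masses are not known exactly. Their poses are not given: they have to be found in the camera images.
- gauge: Fixed width gauge: two round steel posts, 24 mm diameter, 40 mm tall, clear gap 66 mm. Origin on the bench midway between them. Its x axis runs along the passage, roughly left-right across the bench (pass either way); y runs from post to post, post axes at y = +-45 mm. Low feet (24 mm wide along x, up to 10 mm high) reach outward to y = +-85 mm; nothing lies in the gap.
- carton: The carton to push: loose, flat, printed, 88 x 62 x 22 mm (x, y, z), about 0.12 kg. Origin at the centre of its underside, x along the 88 mm length. It lies flat about 18 cm from the gap, on the left or the right of the gauge (varies), turned up to 25 degrees from the passage and up to 2.5 cm off its middle line.
- small_box: A smaller, thicker box, 40 x 50 x 30 mm, loose, to be left alone. Origin at the centre of its underside. It stands on the side of the gauge where the carton comes out, about 18 cm from the gap (16.5 cm at the least, centre to centre).
- tape_black: Roll of black tape lying flat, 58 mm in diameter and 19 mm high, loose, to be left alone; on the bench beyond the gauge's far post. Origin at the centre of its underside.

How it is judged:
On the way:
1. the carton is between the two posts (x of carton in the frame of gauge between -0.025 and 0.025 m and y of carton in the frame of gauge between -0.012 and 0.012 m and angle between the x axis of carton and the x axis of gauge, either way round below 0.35 rad and angle between carton's own z axis and vertical below 0.1 rad), for 0.05 s.
At the end, for the whole second after the job is handed in: The carton has passed between the posts and lies flat and still on the bench, all of it beyond the posts on the side opposite to where it began: its centre 56 to 160 mm from the gap's centre along the passage and within 50 mm of the passage's middle line, more than 180 mm from where it started ((x of carton in the frame of gauge above 0.056 m or x of carton in the frame of gauge below -0.056 m) and x of carton in the frame of gauge between -0.16 and 0.16 m and y of carton in the frame of gauge between -0.05 and 0.05 m and distance of carton from where it was at the start of the episode above 0.18 m and height (world z) of carton below 0.005 m and angle between carton's own z axis and vertical below 0.1 rad and linear speed of carton below 0.01 m/s); the robot touches nothing.
It fails at once if the carton is lifted or tipped (height (world z) of carton above 0.012 m or angle between carton's own z axis and vertical above 0.3 rad).
It fails at once if the small box is disturbed (distance of small_box from where it was at the start of the episode above 0.015 m).
It fails at once if the tape roll is disturbed (distance of tape_black from where it was at the start of the episode above 0.015 m).
It also fails if it takes over 64 s, if anything falls off the work surface, if the arm or the gripper's body presses on something with over 40 N, if the wrist force passes 120 N, or if a joint passes its speed limit or range.

## Robot

A 6-joint arm with a two-finger parallel gripper is mounted at the origin on a cart in front of the work surface, level with it; the furniture and walls round the work are solid. World frame = base frame: x ahead of the robot, y to its left, z up, the work surface at z = 0. Lengths are in m, angles in rad, forces in N, time in s.
With the tool pointing down it reaches from about 0.275 to 0.775 m from the base axis. Payload 14.6 kg.
Tool frame: the origin (TCP) lies midway between the tips of the shut fingers; the grasp point (between the pads) lies 19 mm behind it (tcp_to_grasp is the distance from the TCP to the grasp point, in m); z points along the fingers, y is the line along which they close (so a half turn about z gives the same grasp; the last joint's range is limited). The gripper opens to 85 mm and grips with 20 to 120 N. Pads are 22 mm wide; open, the fingers measure 114 mm over their backs; the gripper's body (76 mm by 85 mm) begins 54 mm behind the grasp point. The pads swing forward as they close: fully open they stand 13 mm farther back than shut.
Start: joints at [-1.387, 0.263, -0.048, 1.259, 0, 1.415], TCP at [0.174, -0.495, 0.231] pointing down, gripper open.
Joint ranges: [-2.65, 2.65], [-0.89, 1.7], [-1.18, 1.37], [-2.13, 2.11], [-1.35, 1.29], [-3.14, 3.14]. Speed limits (rad/s): [1.89, 1.89, 2.57, 2.79, 3.14, 3.14].

## Interface

Orientations are given as a unit quaternion [x, y, z, w].
In Python, from plant import get_obs, grab_frame, get_calibration, sign_off, tcp_to_grasp gives the robot as it stands.
- The arm moves only by the tool send_rows, never from a script. Its argument "series" is a list of rows, each an object with "offset": the shift along the tool's x, y, z scaled (see below), a list of three; "delta_rot": the turn, a rotation vector about the tool's x, y, z scaled (see below), a list of three. In form: [{"offset": [tx, ty, tz], "delta_rot": [wx, wy, wz]}, ...]. A call has 1 to 8 rows; each row is the pose to reach, as a shift and turn from the pose commanded when the call began, along the tool's axes at that moment; what a row does not reach only later rows make up. The controller multiplies each number of a shift by 15 cm and each number of a turn by 90 degrees. A row lasts 1/10 s, in which the tool goes at most 50 mm and 8.59 degrees, less where a joint would pass 70% of its speed; a pose out of reach is approached as far as the arm can. A call with a number of a shift or a turn outside -1 to 1 is refused whole. A call with a gripper value outside its range is refused whole. "fingers" is the closure, from -1 (fully open) to 1 (shut), so that 0 is half open, set as the call begins (left out, the last holds). The fingers move at their own pace and stop on an object; "squeeze" is the grip in N (left out, the last holds). Time passes only in rows, so rows that repeat a pose let the fingers close. It gives the time, the measured TCP pose, the force, the opening and the grip force at its end, in the units of the state.
- get_obs(): the state, without advancing time (a new reading comes with each control period).
- grab_frame(name): name is "scene" or "side" or "wrist"; returns (picture, depth): 420x560x3 uint8, red, green, blue; 420x560 float32, m along the optical axis (not along the pixel's ray), 0 where there is no reading.
- get_calibration(name): a dict with "camera_matrix" (3x3 intrinsics, pixels), "position" and "attitude" of the camera in the world; the wrist camera has in their place "hand_eye" (4x4, takes a point from camera to tool coordinates, whose origin is the TCP and whose axes are the flange's). Camera axes: x right, y down, z forward; pixel columns grow to the right and rows downward; lengths in m; the calibration is good to about 2 mm. A picture is of the moment at which its call begins: read the wrist's pose just before it. get_calibration takes no time and is no camera call.
- sign_off(): hands the job in; it is judged then, once.
The state is a dict: "t": time; "joint_positions": joint angles; "qvel": joint speeds; "tau": joint torques, N m; "eef_pos": TCP position; "ee_rot": TCP orientation; "contact_force": force on the tool from outside, world axes, zero at the start; "ft_torque": the same for the moment, N m; "finger_gap": finger opening in m; "grip_force": force on a finger pad.
Only numpy, scipy, OpenCV 4.12 (cv2) and the standard library are available. Lean on these libraries where they do the work, as an engineer would, in place of code of your own. Each camera call takes 0.05 s, during which the arm holds its last target. There are 200 camera calls.

## Working session

There is one attempt and no reset: what is moved stays moved. The work goes in short steps, Python scripts to look and compute and a tool call to move; the robot and the scene stay as the last step left them, time stands still between calls to the robot, and variables do not carry over. Pictures are saved under pics/ and viewed, at most 10 in all, crops included, and the job is handed in when it is done.

Besides the shell and the picture viewer there is one more tool, called after "Request:" in YAML: its name, and indented under it one key for each argument. send_rows: Moves the arm, as the interface text tells. Shifts and turns lie within -1 to 1; 1 stands for 15 cm of shift or 90 degrees of turn. Its arguments: {"type":"object","properties":{"series":{"type":"array","items":{"type":"object","properties":{"offset":{"type":"array","items":{"type":"number"}},"delta_rot":{"type":"array","items":{"type":"number"}}}}},"fingers":{"type":"number"},"squeeze":{"type":"number"}},"required":["series"]}

```bash
mkdir -p pics; cat > h.py <<'E'
import numpy as np, cv2
from plant import *
from scipy.spatial.transform import Rotation as R
def pts(name, depth):
    c=get_calibration(name); K=np.array(c["camera_matrix"]); a=np.array(c["attitude"])
    Rm=a if a.shape==(3,3) else R.from_quat(a).as_matrix()
    v,u=np.mgrid[:depth.shape[0],:depth.shape[1]]
    p=np.stack([(u-K[0,2])/K[0,0],(v-K[1,2])/K[1,1],np.ones_like(u)],-1)*depth[...,None]
    return p@Rm.T+np.array(c["position"])
E
python3 - <<'E'
from h import *
o=get_obs(); print(o)
for n in("scene","side"):
    p,d=grab_frame(n); cv2.imwrite(f"pics/{n}0.png",p[...,::-1]); np.save(n+"d.npy",d); np.save(n+"p.npy",p)
    print(n,get_calibration(n))
E
```

```text
{'t': 0.0, 'joint_positions': array([-1.38726630e+00,  2.63513403e-01, -4.89311409e-02,  1.25938494e+00,
        7.01483975e-06,  1.41551813e+00]), 'qvel': array([-0.00086529,  0.00049156, -0.00082661, -0.00072307,  0.00025813,
       -0.00120783]), 'tau': array([-4.14788869e-03, -6.37631178e+01,  3.84564400e+01,  1.39286940e-02,
       -3.28785609e-04, -2.37847075e-05]), 'eef_pos': array([ 0.17444932, -0.49488673,  0.23083215]), 'ee_rot': array([ 9.85685274e-01,  1.68594999e-01, -3.78984403e-06, -5.16577420e-04]), 'contact_force': array([ 0.02917706,  0.12412576, -0.03851336]), 'ft_torque': array([0.02319456, 0.00523279, 0.04292389]), 'grip_force': 0.0, 'finger_gap': 0.08567951193368673}
scene {'camera_matrix': array([[546.21428541,   0.        , 287.88217844],
       [  0.        , 546.21428541, 225.16860695],
       [  0.        ,   0.        ,   1.        ]]), 'position': array([-0.3816972 , -0.64214577,  0.51367334]), 'attitude': array([ 0.71727686, -0.43413737,  0.27016596, -0.47333815])}
side {'camera_matrix': array([[452.68691575,   0.        , 278.43536184],
       [  0.        , 452.68691575, 202.34266727],
       [  0.        ,   0.        ,   1.        ]]), 'position': array([ 0.34814339, -0.83114096,  0.49476756]), 'attitude': array([ 0.87196931, -0.11637777,  0.07554551, -0.4694876 ])}
```

View pics/scene0.png

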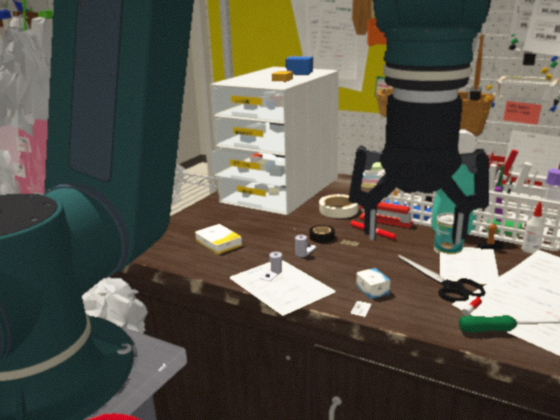

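View pics/side0.png

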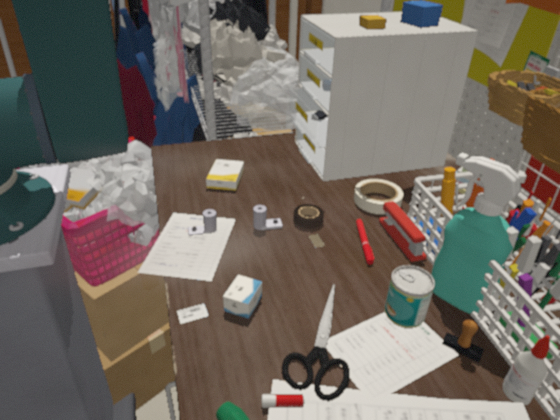

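The scene view shows the carton at about (218,238), the posts at (276,263) and (301,245), the tape at (322,233) and the small box at (373,283). The side view shows the carton at (225,174), the posts at (210,220) and (260,217), the tape at (309,216) and the box at (243,297). The carton has to go towards -y.

```bash
cat >> h.py <<'E'
def boxes(n,P,wins):
    for k,(u,v,w,zl,zh) in wins.items():
        Q=P[v-w:v+w,u-w:u+w].reshape(-1,3); q=Q[(Q[:,2]>zl)&(Q[:,2]<zh)]
        if len(q)<8: print(n,k,len(q)); continue
        r=cv2.minAreaRect((q[:,:2]*1000).astype(np.float32))
        print(n,k,len(q),"rect mm",np.round(r[0],1),np.round(r[1],1),round(r[2],1),"z",np.round(np.percentile(Q[:,2],[5,95]),4),"med",np.round(np.median(q,0),4))
E
python3 - <<'E'
from h import *
W={"scene":{"carton":(218,238,26,.016,.028),"p1":(276,263,12,.034,.05),"p2":(301,243,12,.034,.05),"tape":(322,233,14,.013,.025),"box":(373,283,22,.024,.036)},
"side":{"carton":(225,174,24,.016,.028),"p1":(210,217,14,.034,.05),"p2":(260,213,14,.034,.05),"tape":(309,216,18,.013,.025),"box":(243,297,26,.024,.036)}}
for n in W: boxes(n,pts(n,np.load(n+"d.npy")),W[n])
E
```

```text
scene carton 585 rect mm [477.1  10.9] [94.4 64. ] 67.6 z [-0.0018  0.0223] med [0.4729 0.0066 0.0215]
scene p1 81 rect mm [ 418.1 -167.8] [21.7 24. ] 75.2 z [-0.0013  0.0399] med [ 0.4154 -0.1688  0.0393]
scene p2 75 rect mm [ 506.1 -176.6] [24.1 23.6] 79.1 z [-0.0016  0.0395] med [ 0.5044 -0.1774  0.039 ]
scene tape 216 rect mm [ 600.3 -177.5] [58.3 57.4] 75.7 z [-0.0014  0.0188] med [ 0.5953 -0.1787  0.0175]
scene box 382 rect mm [ 437.  -357.2] [53.  41.9] 52.6 z [-0.0014  0.0303] med [ 0.4339 -0.3589  0.0297]
side carton 669 rect mm [480.4   8.7] [91.2 62.2] 66.9 z [-0.001  0.023] med [0.4793 0.0014 0.022 ]
side p1 107 rect mm [ 420.2 -169.9] [21.3 22.8] 40.1 z [-0.0008  0.0401] med [ 0.4199 -0.1726  0.0397]
side p2 112 rect mm [ 509.3 -177.5] [23.3 24.8] 19.3 z [-0.001   0.0401] med [ 0.5098 -0.1798  0.0396]
side tape 366 rect mm [ 602.5 -180.4] [56.9 55.6] 28.9 z [-0.001  0.019] med [ 0.6021 -0.1841  0.018 ]
side box 768 rect mm [ 439.3 -358.3] [52.3 41. ] 52.1 z [-0.001   0.0308] med [ 0.4387 -0.362   0.0299]
```

```bash
cat >> h.py <<'E'
G=np.array([.4636,-.173]); d=np.array([-.0925,-.9957]); e=np.array([.9957,-.0925])  # passage frame: d = travel, e = towards far post
def row(x,y,z,yaw):   # target TCP, yaw of tool x (rad) -> scaled row numbers
    o=get_obs(); T=R.from_quat(o["ee_rot"]); D=R.from_rotvec([0,0,yaw])*R.from_euler('x',np.pi)
    s=T.inv().apply(np.array([x,y,z])-o["eef_pos"])/.15; w=(T.inv()*D).as_rotvec()/(np.pi/2)
    return np.round(s,3),np.round(w,3)
def fork(a,l,h,z=.008,back=.055): # carton centre at along a, lateral l, heading h (rad, + towards e) -> fork pose
    u=np.cos(h)*d+np.sin(h)*e; c=G+a*d+l*e; p=c-back*u
    return row(p[0],p[1],z,np.arctan2(-u[1],-u[0]))
E
python3 - <<'E'
from h import *
print(fork(-.1836,-.0016,-.304,z=.2,back=.08)); print(get_obs()["t"])
E
```

```text
(array([ 3.391, -2.895,  0.209]), array([-0.001, -0.   , -0.532]))
0.1
```

Request:
send_rows:
  series:
    - {"offset": [0.2,-0.17,0]}
    - {"offset": [0.43,-0.36,0]}
    - {"offset": [0.64,-0.54,0]}
    - {"offset": [0.85,-0.72,0]}
    - {"offset": [0.85,-0.72,0]}
  fingers: 0.48

```text
schema error: expected keys offset, delta_rot
```

Request:
send_rows:
  series:
    - {"offset": [0.2,-0.17,0]}
    - {"offset": [0.43,-0.36,0]}
    - {"offset": [0.64,-0.54,0]}
    - {"offset": [0.85,-0.72,0]}
    - {"offset": [0.85,-0.72,0]}

```text
schema error: expected keys offset, delta_rot
```

Request:
send_rows:
  series:
    - {"offset": [0.2,-0.17,0]}
    - {"offset": [0.43,-0.36,0]}
    - {"offset": [0.64,-0.54,0]}
    - {"offset": [0.85,-0.72,0]}
    - {"offset": [0.85,-0.72,0]}

```text
schema error: expected keys offset, delta_rot
```

Request:
send_rows:
  series:
    - {"offset": [0.2,-0.17,0],"delta_rot": [0,0,-0.09]}
    - {"offset": [0.43,-0.36,0],"delta_rot": [0,0,-0.18]}
    - {"offset": [0.64,-0.54,0],"delta_rot": [0,0,-0.27]}
    - {"offset": [0.84,-0.735,0.1],"delta_rot": [0,0,-0.36]}
    - {"offset": [0.84,-0.735,0.2],"delta_rot": [0,0,-0.45]}
    - {"offset": [0.84,-0.735,0.2],"delta_rot": [0,0,-0.532]}
    - {"offset": [0.84,-0.735,0.2],"delta_rot": [0,0,-0.532]}

```text
t: 0.8
eef_pos: [0.2567, -0.3488, 0.201]
ee_rot: [0.832, 0.555, 0.0, -0.0]
contact_force: [0.2, -0.0, -0.4]
finger_gap: 0.0854
grip_force: 0.0
```

```bash
python3 - <<'E'
from h import *
o=get_obs(); print(o["t"],o["eef_pos"],o["finger_gap"])
p,dd=grab_frame("side"); cv2.imwrite("pics/s1.png",p[...,::-1])
boxes("side",pts("side",dd),{"carton":(225,174,24,.016,.028)})
print(fork(-.1836,-.0016,-.304,back=.075))
E
```

```text
0.8 [ 0.25670553 -0.34877881  0.20096765] 0.08541918001085434
side carton 676 rect mm [479.9   7.8] [92.7 62. ] 66.9 z [-0.0011  0.0229] med [0.4795 0.002  0.022 ]
(array([3.282, 0.435, 1.289]), array([-0.   , -0.   , -0.001]))
```

View pics/s1.png

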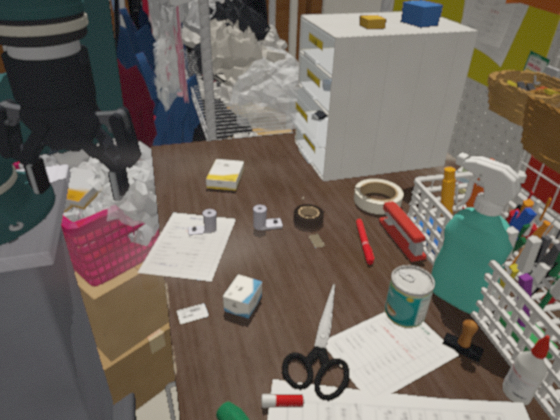

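Only the last call ran because `delta_rot` is required in every row. The picture shows the gripper at the left (70,150) and the carton (225,174), posts and box unmoved.

Request:
send_rows:
  series:
    - {"offset": [0.25,0.03,0],"delta_rot": [0,0,0]}
    - {"offset": [0.5,0.07,0],"delta_rot": [0,0,0]}
    - {"offset": [0.75,0.1,0],"delta_rot": [0,0,0]}
    - {"offset": [1.0,0.14,0],"delta_rot": [0,0,0]}
    - {"offset": [1.0,0.14,0],"delta_rot": [0,0,0]}
  fingers: 0.48

```text
t: 1.35
eef_pos: [0.3352, -0.2163, 0.2016]
ee_rot: [0.833, 0.554, 0.0, -0.0]
contact_force: [-0.5, -0.5, -0.0]
finger_gap: 0.0219
grip_force: 0.0
```

Request:
send_rows:
  series:
    - {"offset": [0.25,0.03,0],"delta_rot": [0,0,0]}
    - {"offset": [0.5,0.07,0],"delta_rot": [0,0,0]}
    - {"offset": [0.75,0.1,0],"delta_rot": [0,0,0]}
    - {"offset": [1.0,0.14,0],"delta_rot": [0,0,0]}
    - {"offset": [1.0,0.14,0],"delta_rot": [0,0,0]}

```text
t: 1.85
eef_pos: [0.4128, -0.0865, 0.2014]
ee_rot: [0.833, 0.554, 0.0, -0.0]
contact_force: [-0.2, -0.1, -0.3]
finger_gap: 0.0224
grip_force: 0.0
```

Request:
send_rows:
  series:
    - {"offset": [0.25,0.03,0],"delta_rot": [0,0,0]}
    - {"offset": [0.5,0.07,0],"delta_rot": [0,0,0]}
    - {"offset": [0.75,0.1,0],"delta_rot": [0,0,0]}
    - {"offset": [1.0,0.14,0],"delta_rot": [0,0,0]}
    - {"offset": [1.0,0.14,0],"delta_rot": [0,0,0]}

```text
t: 2.35
eef_pos: [0.4903, 0.0432, 0.201]
ee_rot: [0.833, 0.554, 0.0, -0.0]
contact_force: [-1.6, -0.4, -0.6]
finger_gap: 0.0222
grip_force: 0.0
```

Request:
send_rows:
  series:
    - {"offset": [0.15,0.01,0],"delta_rot": [0,0,0]}
    - {"offset": [0.3,0.02,0],"delta_rot": [0,0,0]}
    - {"offset": [0.3,0.02,0],"delta_rot": [0,0,0]}

```text
t: 2.65
eef_pos: [0.5096, 0.0821, 0.2011]
ee_rot: [0.833, 0.553, 0.0, -0.0]
contact_force: [-0.0, 0.0, -1.1]
finger_gap: 0.0221
grip_force: 0.0
```

```bash
python3 - <<'E'
from h import *
o=get_obs(); print(o["t"],o["eef_pos"],o["finger_gap"])
print(fork(-.1836,-.0016,-.304,back=.075))
E
```

```text
2.65 [0.50955512 0.08205684 0.20113504] 0.022059229748374903
(array([-0.022, -0.002,  1.288]), array([ 0.   , -0.   , -0.001]))
```

Request:
send_rows:
  series:
    - {"offset": [0,0,0.25],"delta_rot": [0,0,0]}
    - {"offset": [0,0,0.5],"delta_rot": [0,0,0]}
    - {"offset": [0,0,0.7],"delta_rot": [0,0,0]}
    - {"offset": [0,0,0.9],"delta_rot": [0,0,0]}
    - {"offset": [0,0,0.9],"delta_rot": [0,0,0]}

```text
t: 3.15
eef_pos: [0.5064, 0.0804, 0.0636]
ee_rot: [0.833, 0.553, -0.002, -0.001]
contact_force: [-0.2, -0.1, 0.6]
finger_gap: 0.0221
grip_force: 0.0
```

Request:
send_rows:
  series:
    - {"offset": [0,0,0.1],"delta_rot": [0,0,0]}
    - {"offset": [0,0,0.2],"delta_rot": [0,0,0]}
    - {"offset": [0,0,0.3],"delta_rot": [0,0,0]}
    - {"offset": [0,0,0.38],"delta_rot": [0,0,0]}
    - {"offset": [0,0,0.38],"delta_rot": [0,0,0]}

```text
t: 3.65
eef_pos: [0.5086, 0.0809, 0.0096]
ee_rot: [0.833, 0.553, -0.0, -0.0]
contact_force: [0.0, 0.2, -0.7]
finger_gap: 0.0222
grip_force: 0.0
```

```bash
cat >> h.py <<'E'
def loc(u=225,v=174,w=24):
    p,dd=grab_frame("side"); P=pts("side",dd)
    Q=P[v-w:v+w,u-w:u+w].reshape(-1,3); q=Q[(Q[:,2]>.017)&(Q[:,2]<.026)]
    r=cv2.minAreaRect((q[:,:2]*1000).astype(np.float32)); c=np.array(r[0])/1000; ang=r[2]+(90 if r[1][1]>r[1][0] else 0); ang=(ang+0)%180
    x=np.deg2rad(ang); uu=-np.array([np.cos(x),np.sin(x)]); 
    if uu@d<0: uu=-uu
    print("carton",np.round(c,4),np.round(r[1],1),"a,l mm",np.round([(c-G)@d*1000,(c-G)@e*1000],1),"head deg",round(np.degrees(np.arctan2(uu@e,uu@d)),1))
    return p
def plan(a,l,h,Rr,a2,n=8,step=.006,back=.055):
    """unicycle: turn to +a2 then to 0, then straight; print rows every `step`"""
    h2=a2; ph=0
    for i in range(n):
        tgt=h2 if ph==0 else 0; dh=np.clip(tgt-h,-step/Rr,step/Rr); h+=dh
        if abs(tgt-h)<1e-6: ph=1
        a+=step*np.cos(h-dh/2); l+=step*np.sin(h-dh/2)
        print(round(a,4),round(l,4),round(np.degrees(h),1),*fork(a,l,h,back=back))
    return a,l,h
E
python3 - <<'E'
from h import *
o=get_obs(); print(o["t"],o["eef_pos"]); p=loc(); cv2.imwrite("pics/s2.png",cv2.resize(p[100:320,120:400,::-1],None,fx=2,fy=2))
print("contact-10",fork(-.1836,-.0016,-.304,back=.055))
plan(-.1836,-.0016,-.304,.11,np.radians(14.1),n=20)
E
```

```text
3.65 [0.50860054 0.08094161 0.00961422]
carton [0.4884 0.0281] [135.3  62.3] a,l mm [-202.5    6.1] head deg -17.4
contact-10 (array([-0.148, -0.001,  0.015]), array([ 0.   ,  0.   , -0.001]))
-0.1778 -0.0032 -14.3 [-0.188 -0.02   0.015] [ 0.     0.    -0.036]
-0.172 -0.0046 -11.2 [-0.23  -0.036  0.015] [ 0.    0.   -0.07]
-0.1661 -0.0056 -8.0 [-0.272 -0.051  0.015] [ 0.     0.    -0.105]
-0.1601 -0.0062 -4.9 [-0.315 -0.063  0.015] [ 0.    0.   -0.14]
-0.1541 -0.0066 -1.8 [-0.359 -0.072  0.015] [ 0.     0.    -0.174]
-0.1481 -0.0066 1.3 [-0.403 -0.08   0.015] [ 0.     0.    -0.209]
-0.1421 -0.0063 4.5 [-0.448 -0.084  0.015] [ 0.     0.    -0.244]
-0.1361 -0.0057 7.6 [-0.492 -0.087  0.015] [ 0.     0.    -0.279]
-0.1302 -0.0047 10.7 [-0.537 -0.087  0.015] [ 0.     0.    -0.313]
-0.1244 -0.0035 13.8 [-0.582 -0.084  0.015] [ 0.     0.    -0.348]
-0.1185 -0.002 14.1 [-0.617 -0.065  0.015] [ 0.     0.    -0.351]
-0.1127 -0.0007 11.0 [-0.641 -0.027  0.015] [ 0.     0.    -0.316]
-0.1068 0.0003 7.8 [-0.668  0.008  0.015] [ 0.     0.    -0.282]
-0.1008 0.0009 4.7 [-0.697  0.043  0.015] [ 0.     0.    -0.247]
-0.0948 0.0013 1.6 [-0.727  0.076  0.015] [ 0.     0.    -0.212]
-0.0888 0.0014 0.0 [-0.762  0.098  0.015] [ 0.     0.    -0.194]
-0.0828 0.0014 0.0 [-0.8    0.11   0.015] [ 0.     0.    -0.194]
-0.0768 0.0014 0.0 [-0.838  0.122  0.015] [ 0.     0.    -0.194]
-0.0708 0.0014 0.0 [-0.876  0.134  0.015] [ 0.     0.    -0.194]
-0.0648 0.0014 0.0 [-0.914  0.146  0.015] [ 0.     0.    -0.194]
```

View pics/s2.png

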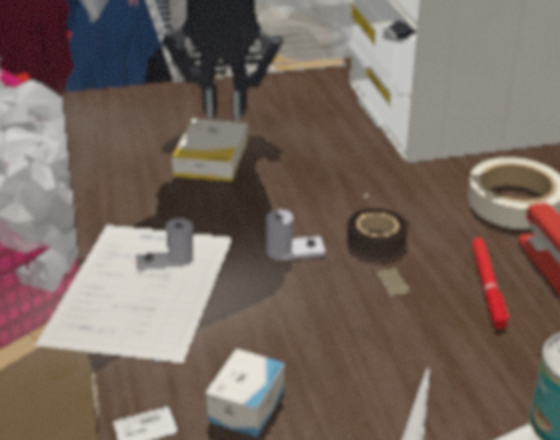

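The picture shows both fingertips just behind the carton's rear end (210–240,110), with the gauge ahead at (180,240) and (280,235). The wide linkage begins about 50 mm up, so it clears the posts.

Request:
send_rows:
  series:
    - {"offset": [-0.07,0,-0.01],"delta_rot": [0,0,0]}
    - {"offset": [-0.14,0,-0.01],"delta_rot": [0,0,0]}
    - {"offset": [-0.165,-0.01,-0.01],"delta_rot": [0,0,-0.015]}
    - {"offset": [-0.19,-0.02,-0.01],"delta_rot": [0,0,-0.036]}
    - {"offset": [-0.23,-0.036,-0.01],"delta_rot": [0,0,-0.07]}
    - {"offset": [-0.27,-0.05,-0.01],"delta_rot": [0,0,-0.105]}
    - {"offset": [-0.315,-0.063,-0.01],"delta_rot": [0,0,-0.14]}
    - {"offset": [-0.315,-0.063,-0.01],"delta_rot": [0,0,-0.14]}

```text
t: 4.5
eef_pos: [0.4811, 0.0412, 0.0111]
ee_rot: [0.766, 0.642, -0.0, 0.0]
contact_force: [0.3, 0.6, -0.1]
finger_gap: 0.0224
grip_force: 0.0
```

```bash
cat >> h.py <<'E'
def loc2(name="side"):
    o=get_obs(); t=o["eef_pos"][:2]; u=-R.from_quat(o["ee_rot"]).as_matrix()[:2,0]
    p,dd=grab_frame(name); P=pts(name,dd).reshape(-1,3)
    s=(P[:,:2]-t)@u; n=(P[:,:2]-t)@np.array([-u[1],u[0]])
    q=P[(dd.ravel()>0)&(s>.0125)&(s<.125)&(abs(n)<.06)&(P[:,2]>.017)&(P[:,2]<.026)]
    g=(q[:,:2]-G); q=q[(abs(abs(g@e)-.045)>.014)|(abs(g@d)>.016)]
    r=cv2.minAreaRect((q[:,:2]*1000).astype(np.float32)); c=np.array(r[0])/1000; x=np.deg2rad(r[2]+(90 if r[1][1]>r[1][0] else 0))
    v=np.array([np.cos(x),np.sin(x)]); v*=np.sign(v@d)
    print(name,"carton",len(q),np.round(r[1],1),"a,l mm",np.round([(c-G)@d*1000,(c-G)@e*1000],1),"head",round(np.degrees(np.arctan2(v@e,v@d)),1),
     "| fork a,l",np.round([(t-G)@d*1000,(t-G)@e*1000],1),"head",round(np.degrees(np.arctan2(u@e,u@d)),1),"z",round(o["eef_pos"][2],4),"t",o["t"],"F",np.round(o["contact_force"],1))
    return p
E
python3 - <<'E'
from h import *
loc2(); loc2("scene")
E
```

```text
side carton 696 [89.5 61.9] a,l mm [-157.9   -5.1] head -4.2 | fork a,l [-214.9   -2.3] head -4.8 z 0.0111 t 4.5 F [ 0.3  0.6 -0.1]
scene carton 596 [89. 66.] a,l mm [-158.4   -7.4] head -4.4 | fork a,l [-215.2   -2. ] head -4.9 z 0.0111 t 4.55 F [ 0.  -0.4  0.1]
```

```bash
python3 - <<'E'
from h import *
plan(-.158,-.006,np.radians(-4.6),.11,np.radians(13.6),n=12,back=.0565)
E
```

```text
-0.152 -0.0063 -1.5 [-0.048 -0.017  0.02 ] [ 0.     0.    -0.038]
-0.146 -0.0063 1.7 [-0.09  -0.034  0.02 ] [ 0.     0.    -0.073]
-0.14 -0.006 4.8 [-0.132 -0.049  0.02 ] [ 0.     0.    -0.107]
-0.1341 -0.0053 7.9 [-0.175 -0.061  0.02 ] [ 0.     0.    -0.142]
-0.1281 -0.0043 11.0 [-0.219 -0.071  0.02 ] [ 0.     0.    -0.177]
-0.1223 -0.003 13.6 [-0.262 -0.075  0.02 ] [ 0.     0.    -0.206]
-0.1164 -0.0018 10.5 [-0.295 -0.044  0.02 ] [ 0.     0.    -0.171]
-0.1105 -0.0009 7.3 [-0.329 -0.014  0.02 ] [ 0.     0.    -0.136]
-0.1045 -0.0003 4.2 [-0.364  0.013  0.02 ] [ 0.     0.    -0.101]
-0.0985 0.0 1.1 [-0.401  0.039  0.02 ] [ 0.     0.    -0.067]
-0.0925 0.0001 0.0 [-0.44  0.05  0.02] [ 0.     0.    -0.054]
-0.0865 0.0001 0.0 [-0.48   0.053  0.02 ] [ 0.     0.    -0.054]
```

Request:
send_rows:
  series:
    - {"offset": [-0.05,-0.017,0],"delta_rot": [0,0,-0.038]}
    - {"offset": [-0.09,-0.034,0],"delta_rot": [0,0,-0.073]}
    - {"offset": [-0.132,-0.049,0],"delta_rot": [0,0,-0.107]}
    - {"offset": [-0.175,-0.061,0],"delta_rot": [0,0,-0.142]}
    - {"offset": [-0.219,-0.071,0],"delta_rot": [0,0,-0.177]}
    - {"offset": [-0.262,-0.075,0],"delta_rot": [0,0,-0.206]}
    - {"offset": [-0.262,-0.075,0],"delta_rot": [0,0,-0.206]}

```text
t: 5.3
eef_pos: [0.4638, 0.0049, 0.0109]
ee_rot: [0.654, 0.757, -0.0, 0.0]
contact_force: [0.3, 0.8, 0.5]
finger_gap: 0.022
grip_force: 0.0
```

```bash
python3 - <<'E'
from h import *
loc2(); loc2("scene")
plan(-.1223,-.003,np.radians(13.6),.11,np.radians(13.5),n=8,back=.0565)
E
```

```text
side carton 770 [62.9 89.9] a,l mm [-121.2   -1.6] head 14.4 | fork a,l [-177.1  -16.3] head 13.7 z 0.0109 t 5.3 F [0.3 0.8 0.5]
scene carton 613 [66.9 87.4] a,l mm [-122.7   -5.2] head 15.2 | fork a,l [-177.4  -16.2] head 13.6 z 0.0109 t 5.35 F [ 0.1  0.2 -0.6]
-0.1165 -0.0016 13.5 [-0.042 -0.001  0.019] [0.    0.    0.001]
-0.1106 -0.0004 10.4 [-0.083  0.019  0.019] [0.    0.    0.036]
-0.1047 0.0006 7.2 [-0.124  0.036  0.019] [0.    0.    0.071]
-0.0987 0.0012 4.1 [-0.167  0.051  0.019] [0.    0.    0.105]
-0.0927 0.0014 1.0 [-0.21   0.063  0.019] [0.   0.   0.14]
-0.0867 0.0015 0.0 [-0.25   0.06   0.019] [0.    0.    0.151]
-0.0807 0.0015 0.0 [-0.289  0.051  0.019] [0.    0.    0.151]
-0.0747 0.0015 0.0 [-0.328  0.042  0.019] [0.    0.    0.151]
```

Request:
send_rows:
  series:
    - {"offset": [-0.042,0.006,0],"delta_rot": [0,0,0.012]}
    - {"offset": [-0.083,0.025,0],"delta_rot": [0,0,0.046]}
    - {"offset": [-0.124,0.042,0],"delta_rot": [0,0,0.08]}
    - {"offset": [-0.167,0.057,0],"delta_rot": [0,0,0.114]}
    - {"offset": [-0.21,0.067,0],"delta_rot": [0,0,0.147]}
    - {"offset": [-0.24,0.068,0],"delta_rot": [0,0,0.151]}
    - {"offset": [-0.24,0.068,0],"delta_rot": [0,0,0.151]}

```text
t: 6.1
eef_pos: [0.4793, -0.0294, 0.0108]
ee_rot: [0.738, 0.674, -0.0, 0.0]
contact_force: [0.7, -0.7, 0.5]
finger_gap: 0.0219
grip_force: 0.0
```

```bash
python3 - <<'E'
from h import *
p=loc2(); loc2("scene"); cv2.imwrite("pics/s3.png",cv2.resize(p[120:300,140:340,::-1],None,fx=3,fy=3))
for n in("scene","side"):
  w={"scene":{"p1":(276,263,12,.034,.045),"p2":(301,243,12,.034,.045)},"side":{"p1":(210,217,14,.034,.045),"p2":(260,213,14,.034,.045)}}[n]
  boxes(n,pts(n,grab_frame(n)[1]),w)
E
```

```text
side carton 833 [90.3 62.1] a,l mm [-86.8   3.4] head 0.2 | fork a,l [-144.4    2.3] head 0.1 z 0.0108 t 6.1 F [ 0.7 -0.7  0.5]
scene carton 643 [88.8 66.2] a,l mm [-87.6   0.9] head 0.8 | fork a,l [-144.7    2.1] head 0.2 z 0.0107 t 6.15 F [0.1 0.4 0.3]
scene p1 87 rect mm [ 417.5 -167.4] [22.1 24.3] 84.8 z [-0.0006  0.04  ] med [ 0.4148 -0.1694  0.039 ]
scene p2 69 rect mm [ 508.  -175.6] [23.6 22.4] 26.9 z [-0.0013  0.0397] med [ 0.5048 -0.1767  0.0394]
side p1 109 rect mm [ 420.2 -170. ] [22.2 22.2] 69.0 z [-0.0006  0.0402] med [ 0.4198 -0.1733  0.0398]
side p2 107 rect mm [ 509.9 -177.3] [23.5 23.4] 35.2 z [-0.0011  0.0404] med [ 0.5095 -0.1807  0.0401]
```

View pics/s3.png

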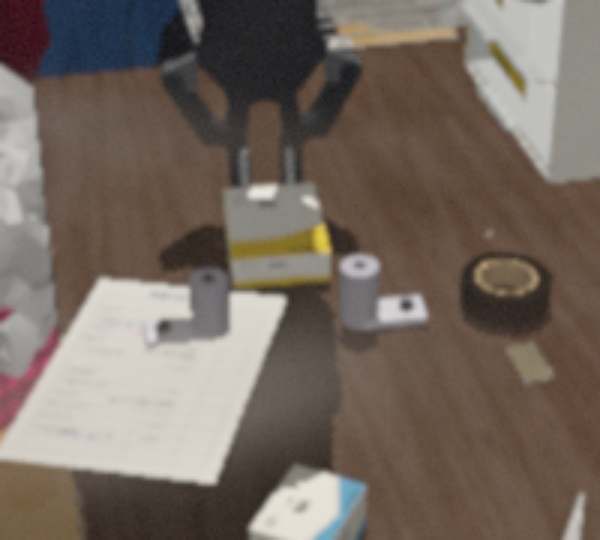

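The picture shows the carton (280,235) squarely in front of the gap between the posts (210,300) and (358,290). Against the posts seen by the same camera it sits about 1.9 mm too far towards the far post, so I'll correct with a small S-curve.

```bash
python3 - <<'E'
from h import *
# true middle line taken as l=0 ; carton l=+.0019, fork consistent -> express in G frame shifted
import h
o=get_obs(); t=o["eef_pos"][:2]; u=-R.from_quat(o["ee_rot"]).as_matrix()[:2,0]
hd=np.arctan2(u@e,u@d); c=t+.057*u; a,l=(c-G)@d,(c-G)@e; print(a,l,hd)
h.plan(a,l,hd,.11,np.radians(-7.0),n=7,step=.005,back=.057)
E
```

```text
-0.08804180084884575 0.002102313991327493 0.0031861677549854398
-0.083 0.002 -2.4 [-0.034  0.017  0.018] [-0.     0.     0.029]
-0.0781 0.0017 -5.0 [-0.068  0.031  0.018] [-0.     0.     0.058]
-0.0731 0.0012 -7.0 [-0.103  0.041  0.018] [-0.    0.    0.08]
-0.0681 0.0007 -4.4 [-0.134  0.02   0.018] [-0.     0.     0.051]
-0.0631 0.0004 -1.8 [-0.166  0.001  0.018] [-0.     0.     0.022]
-0.0581 0.0003 0.0 [-0.2   -0.011  0.018] [-0.     0.     0.002]
-0.0531 0.0003 0.0 [-0.233 -0.011  0.018] [-0.     0.     0.002]
```

Request:
send_rows:
  series:
    - {"offset": [-0.034,0.017,0],"delta_rot": [0,0,0.029]}
    - {"offset": [-0.068,0.031,0],"delta_rot": [0,0,0.058]}
    - {"offset": [-0.103,0.041,0],"delta_rot": [0,0,0.08]}
    - {"offset": [-0.134,0.02,0],"delta_rot": [0,0,0.051]}
    - {"offset": [-0.166,0.001,0],"delta_rot": [0,0,0.022]}
    - {"offset": [-0.19,-0.01,0],"delta_rot": [0,0,0.0]}
    - {"offset": [-0.19,-0.01,0],"delta_rot": [0,0,0.0]}

```text
t: 7.0
eef_pos: [0.4748, -0.0574, 0.0108]
ee_rot: [0.738, 0.675, -0.0, -0.0]
contact_force: [0.2, 0.2, -0.0]
finger_gap: 0.0219
grip_force: 0.0
```

```bash
python3 - <<'E'
from h import *
p=loc2(); loc2("scene")
for a in(-.05,-.03,0,.03,.06,.075): print(a,fork(a,.0003,0,z=.011,back=.057))
E
```

```text
side carton 884 [90.3 62. ] a,l mm [-58.5   1.9] head 0.5 | fork a,l [-116.1    0.5] head 0.2 z 0.0108 t 7.0 F [ 0.2  0.2 -0. ]
scene carton 586 [87.8 65.5] a,l mm [-59.7  -0.2] head 0.0 | fork a,l [-116.3    0.6] head 0.1 z 0.0108 t 7.05 F [ 0.5 -0.2 -0.1]
-0.05 (array([-0.063, -0.003, -0.001]), array([0.   , 0.   , 0.001]))
-0.03 (array([-0.196, -0.003, -0.001]), array([0.   , 0.   , 0.001]))
0 (array([-0.396, -0.003, -0.001]), array([0.   , 0.   , 0.001]))
0.03 (array([-0.596, -0.004, -0.001]), array([0.   , 0.   , 0.001]))
0.06 (array([-0.796, -0.004, -0.001]), array([0.   , 0.   , 0.001]))
0.075 (array([-0.896, -0.004, -0.001]), array([0.   , 0.   , 0.001]))
```

Request:
send_rows:
  series:
    - {"offset": [-0.035,0.0,0],"delta_rot": [0,0,0]}
    - {"offset": [-0.07,0.0,0],"delta_rot": [0,0,0]}
    - {"offset": [-0.105,0.0,0],"delta_rot": [0,0,0]}
    - {"offset": [-0.14,0,0],"delta_rot": [0,0,0]}
    - {"offset": [-0.175,0,0],"delta_rot": [0,0,0]}
    - {"offset": [-0.21,0,0],"delta_rot": [0,0,0]}
    - {"offset": [-0.21,0,0],"delta_rot": [0,0,0]}

```text
t: 7.8
eef_pos: [0.4722, -0.0893, 0.0108]
ee_rot: [0.738, 0.674, -0.0, 0.0]
contact_force: [-1.1, -0.7, 0.4]
finger_gap: 0.0223
grip_force: 0.0
```

```bash
python3 - <<'E'
from h import *
p=loc2(); loc2("scene"); cv2.imwrite("pics/s4.png",cv2.resize(p[140:280,160:320,::-1],None,fx=4,fy=4))
E
```

```text
side carton 970 [90.  61.8] a,l mm [-26.4   1.7] head 0.0 | fork a,l [-84.1   0.8] head 0.1 z 0.0108 t 7.8 F [-1.1 -0.7  0.4]
scene carton 584 [87.9 64.5] a,l mm [-27.9  -0.8] head 0.2 | fork a,l [-84.5   0.7] head 0.1 z 0.0108 t 7.85 F [ 0.2 -0.3  0.1]
```

View pics/s4.png

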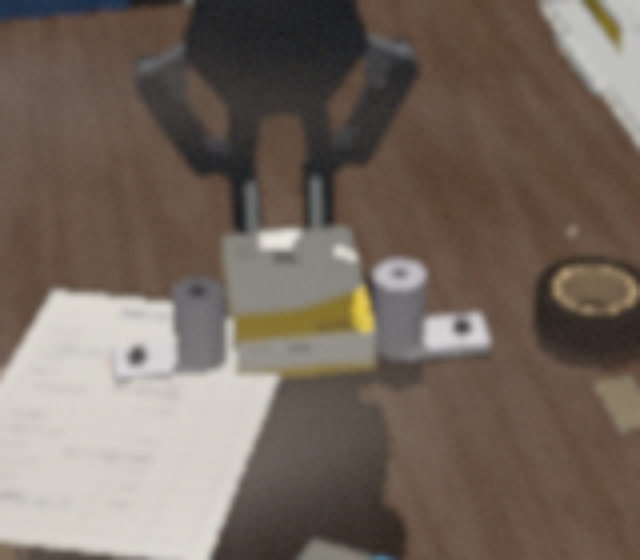

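The carton is in the gap between the posts (200,325) and (400,310), with a gap on both sides and no contact force. I'll continue straight.

Request:
send_rows:
  series:
    - {"offset": [-0.04,0.0,0],"delta_rot": [0,0,0]}
    - {"offset": [-0.08,0.0,0],"delta_rot": [0,0,0]}
    - {"offset": [-0.12,0.0,0],"delta_rot": [0,0,0]}
    - {"offset": [-0.16,0,0],"delta_rot": [0,0,0]}
    - {"offset": [-0.19,0,0],"delta_rot": [0,0,0]}
    - {"offset": [-0.22,0,0],"delta_rot": [0,0,0]}
    - {"offset": [-0.25,0,0],"delta_rot": [0,0,0]}
    - {"offset": [-0.28,0,0],"delta_rot": [0,0,0]}

```text
t: 8.7
eef_pos: [0.4684, -0.1307, 0.0108]
ee_rot: [0.738, 0.675, 0.0, 0.0]
contact_force: [-0.0, 0.7, -0.6]
finger_gap: 0.0228
grip_force: 0.3
```

```bash
python3 - <<'E'
from h import *
p=loc2(); loc2("scene")
for a in(.03,.06,.08): print(a,fork(a,.0003,0,z=.011,back=.057))
E
```

```text
side carton 1077 [89.9 62. ] a,l mm [14.9  2. ] head 0.1 | fork a,l [-42.5   0.9] head 0.2 z 0.0108 t 8.7 F [-0.   0.7 -0.6]
scene carton 624 [87.3 65.3] a,l mm [14.3 -0.4] head 0.3 | fork a,l [-42.   1.] head 0.1 z 0.0108 t 8.75 F [ 0.7 -0.6  0.5]
0.03 (array([-0.102, -0.005, -0.001]), array([0.   , 0.   , 0.001]))
0.06 (array([-0.302, -0.005, -0.001]), array([0.   , 0.   , 0.001]))
0.08 (array([-0.436, -0.006, -0.001]), array([0.   , 0.   , 0.001]))
```

Request:
send_rows:
  series:
    - {"offset": [-0.05,0.0,0],"delta_rot": [0,0,0]}
    - {"offset": [-0.1,0.0,0],"delta_rot": [0,0,0]}
    - {"offset": [-0.16,-0.002,0],"delta_rot": [0,0,0]}
    - {"offset": [-0.22,-0.003,0],"delta_rot": [0,0,0]}
    - {"offset": [-0.28,-0.004,0],"delta_rot": [0,0,0]}
    - {"offset": [-0.34,-0.005,0],"delta_rot": [0,0,0]}
    - {"offset": [-0.38,-0.005,0],"delta_rot": [0,0,0]}
    - {"offset": [-0.41,-0.005,0],"delta_rot": [0,0,0]}

```text
t: 9.6
eef_pos: [0.4621, -0.1922, 0.0108]
ee_rot: [0.738, 0.674, 0.0, -0.0]
contact_force: [-0.3, 1.6, 0.3]
finger_gap: 0.0222
grip_force: 0.8
```

```bash
python3 - <<'E'
from h import *
p=loc2(); loc2("scene")
E
```

```text
side carton 1313 [88.8 62. ] a,l mm [76.2  1.4] head 0.1 | fork a,l [19.2  0.3] head 0.1 z 0.0108 t 9.6 F [-0.3  1.6  0.3]
scene carton 801 [87.4 66.9] a,l mm [75.9 -0.5] head -0.9 | fork a,l [19.6  0.4] head 0.1 z 0.0108 t 9.65 F [ 0.5 -0.3  0.4]
```

The carton is out, centred 76 mm beyond the gap. I'll back off slightly, then go straight up.

Request:
send_rows:
  series:
    - {"offset": [0.05,0,0],"delta_rot": [0,0,0]}
    - {"offset": [0.1,0,0],"delta_rot": [0,0,0]}
    - {"offset": [0.1,0,-0.1],"delta_rot": [0,0,0]}
    - {"offset": [0.1,0,-0.3],"delta_rot": [0,0,0]}
    - {"offset": [0.1,0,-0.5],"delta_rot": [0,0,0]}
    - {"offset": [0.1,0,-0.7],"delta_rot": [0,0,0]}
    - {"offset": [0.1,0,-0.9],"delta_rot": [0,0,0]}
    - {"offset": [0.1,0,-0.9],"delta_rot": [0,0,0]}

```text
t: 10.5
eef_pos: [0.465, -0.1765, 0.1491]
ee_rot: [0.738, 0.675, 0.001, 0.003]
contact_force: [0.4, -1.1, -0.7]
finger_gap: 0.0219
grip_force: 0.0
```

```bash
python3 - <<'E'
from h import *
p=loc2(); cv2.imwrite("pics/s5.png",p[...,::-1])
boxes("side",pts("side",grab_frame("side")[1]),{"box":(243,297,26,.024,.036),"tape":(309,216,18,.013,.025)})
E
```

```text
side carton 1323 [91.2 62.1] a,l mm [75.6  1.5] head -0.0 | fork a,l [3.4 1.7] head 0.2 z 0.1491 t 10.5 F [ 0.4 -1.1 -0.7]
side box 768 rect mm [ 439.4 -358.8] [51.2 40.7] 52.2 z [-0.001   0.0308] med [ 0.4388 -0.3619  0.0299]
side tape 368 rect mm [ 602.3 -180.6] [55.7 56.6] 55.1 z [-0.0011  0.019 ] med [ 0.6023 -0.1834  0.0181]
```

View pics/s5.png

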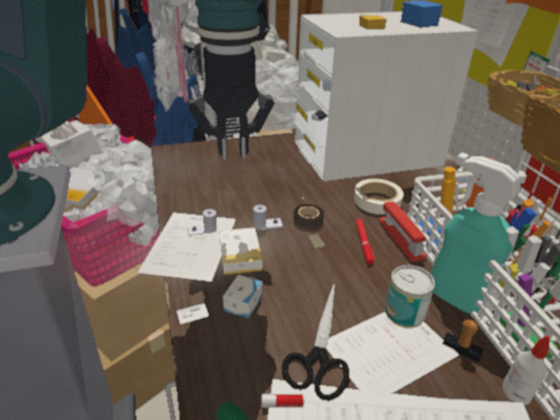

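The carton (241,250) lies flat beyond the posts (210,220) and (260,217), short of the box (243,297). The box and tape haven't moved, and the gripper is clear above.

```bash
python3 -c "from plant import *; print(sign_off())"
```

```text
the job is handed in; nothing more can be done
None
```

The carton was pushed lengthwise through the gauge and lies flat, centred about 76 mm beyond the gap and short of the small box; the box and tape roll did not move, and the job is handed in (no verdict was returned).

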